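Hang the ledge bracket on the slotted shop post

ROBOT

A 7-joint arm with a two-finger parallel gripper is mounted at the origin on the work surface. World frame = base frame: x ahead of the robot, y to its left, z up, the work surface at z = 0. Lengths are in m, angles in rad, forces in N, time in s.
With the tool pointing down it reaches from about 0.4 to 0.85 m from the base axis. Payload 10.4 kg.
Tool frame: the origin (TCP) lies midway between the tips of the shut fingers; the grasp point (between the pads) lies 19 mm behind it; z points along the fingers, y is the line along which they close (so a half turn about z gives the same grasp; the last joint's range is limited). The gripper opens to 85 mm and grips with 20 to 120 N. Pads are 22 mm wide; open, the fingers measure 114 mm over their backs; the gripper's body (76 mm by 85 mm) begins 54 mm behind the grasp point. The pads swing forward as they close: fully open they stand 13 mm farther back than shut.
Start: joints at [1.228, 0.332, -0.065, 1.46, 0.022, 1.35, -0.088], TCP at [0.197, -0.593, 0.231] pointing down, gripper open.
Joint ranges: [-2.6, 2.6], [-0.5, 2.12], [-1.47, 1.34], [0.16, 2.42], [-1.27, 4.41], [0.06, 2.06], [-2.6, 2.6]. Speed limits (rad/s): [2.22, 2.22, 2.79, 2.79, 3.14, 3.14, 3.14].

INTERFACE

Orientations are given as a 3x3 rotation matrix whose columns are the frame's x, y, z axes.
In Python, from station import r gives the robot as it stands. The module is installed in compiled form; this text tells all that it offers.
- The arm moves only by the tool drive_tool, never from a script. Its arguments are lists of equal length, an entry for each row: "twist": the turn, a rotation vector about the tool's x, y, z in units of 6 degrees (1.0 is 6 degrees), a list of three; "slide": the shift along the tool's x, y, z in units of 40 mm (1.0 is 40 mm), a list of three; "claw": the gripper command: -1 is fully open, 1 is shut, values between are in proportion. A call has 1 to 20 rows; each row is the pose to reach, as a shift and turn from the pose commanded when the call began, along the tool's axes at that moment; what a row does not reach only later rows make up. A row lasts 1/12 s, in which the tool goes at most 41.7 mm and 7.16 degrees, less where a joint would pass 70% of its speed; a pose out of reach is approached as far as the arm can. A call with a gripper value outside its range is refused whole. The fingers move at their own pace and stop on an object; the grip force is fixed at half the most. Time passes only in rows, so rows that repeat a pose let the fingers close. It gives the time, the measured TCP pose, the force, the opening and the grip force at its end, in the units of the state.
- r.get_state(): the state, without advancing time (a new reading comes with each control period).
- r.read_camera(name): name is "side" or "top"; returns the picture (420x560x3 uint8, blue, green, red); there is no depth.
- r.camera_info(name): a dict with "intrinsics" (3x3 intrinsics, pixels), "xyz" and "rotation" of the camera in the world. Camera axes: x right, y up, looking along -z (the intrinsics and any distortion apply to the point x, -y, -z); pixel columns grow to the right and rows downward; lengths in m; the calibration is good to about 2 mm. A picture is of the moment at which its call begins. camera_info takes no time and is no camera call.
- r.close_job(): hands the job in; it is judged then, once.
The state is a dict: "time_s": time; "q": joint angles; "dq": joint speeds; "joint_torque": joint torques, N m; "ee_pos": TCP position; "orientation": TCP orientation; "wrist_force": force on the tool from outside, world axes, zero at the start; "torque": the same for the moment, N m; "gripper_width": finger opening in m; "grip_force": force on a finger pad.
Only numpy, scipy, OpenCV 4.12 (cv2) and the standard library are available. Lean on these libraries where they do the work, as an engineer would, in place of code of your own. Each camera call takes 0.05 s, during which the arm holds its last target. There are 200 camera calls.

TASK

Hang the loose ledge bracket on the empty slotted post, like the one already hanging on the neighbouring post: put both claws into the two slots, then press it down until it drops past the spring catch and sits fully home, level and flush, and let go. The slotted strip of each post is set at its own height, so feel for the slots, and be gentle: never force the bracket against the post (a push of 2 kg is plenty). Leave the neighbouring post, the jars and the tub alone.

Things in the scene. Friction and masses are not known exactly. Their poses are not given: they have to be found in the camera images.
- bracket_grip (a point): Loose bare steel bracket, about 0.28 kg, standing on its ledge. Point in its upright web (plate 8 mm thick in y, gripped across y from above), 45 mm before the web's straight rear edge, 95 mm above the underside, 15 mm below the plain top edge. x to the claws (rear), y across, z up. Web here: 85 mm long, 60 to 110 mm up. Ledge below: 110 long, 64 wide, 5 thick.
- bracket_claw (a point): On the bracket's rear edge at the upper claw's neck underside, 102 mm above the bracket's underside. Two claws, 8 mm thick in y; the lower one is 80 mm below. Each: neck 8 mm tall, 5.5 mm long to +x, then a hook 6 mm long (11.5 in all), from the neck's top to 19 mm below its underside. Between them (60 mm up) a round nib, radius 4 mm, stands out of the rear edge.
- bracket_press (a point): Point on the bracket's top edge (8 mm wide), 18 mm in front of its rear edge, 110 mm above its underside: the best place to press it down, as a push far from the post makes the claws bind.
- post: Empty slotted post, cream steel channel 46 mm wide, 190 mm high, fixed. Origin on the counter under the slotted front face; face plane is x = 0; x points into the post (the way the claws go in), y across, z up. Foot plate reaches 10 mm before the face. Seated bracket: bracket_grip at x -45, y 0 and z 133 mm PLUS the strip's unknown 1 to 14 mm (see slot_high); underside 95 mm lower.
- slot_high (a point): Centre of the upper slot's mouth (13 mm wide, 29 mm tall, in a face strip 4 mm thick) IF the strip were at its lowest, 154.5 mm up. The strip with slots and catch is set 1 TO 14 MM HIGHER than that, differing each time and fixed: find it by feel. The claws enter with the bracket 20 mm (1 either way) above its seated height; bracket_claw is then 5.5 mm above the true slot centre.
- slot_low (a point): Centre of the lower slot's mouth if the strip were at its lowest, 74.5 mm up; same size, and really the same 1 to 14 mm higher.
- catch_window (a point): Centre of the window between the slots if the strip were at its lowest (really 1 to 14 mm higher). In it a spring roller. With the bracket pushed flush on the face it goes down 20 mm: the first 2 mm or so free, then the nib meets the roller, which takes roughly 8 to 20 N downward to pass; past it the bracket snaps down until the necks rest on the slots' lower edges.
- neighbour: The neighbouring, identical fixed post with an identical bracket already hanging on it (seated, underside 45 mm up; its strip's height tells nothing about the other). Origin and axes as for the empty post. Which of the two posts stands left or right changes. Leave it alone.
- jar_a_mid (a point): Bystander: a closed spice jar, 66 mm in diameter, 102 mm tall; point 50 mm up its axis.
- jar_b_mid (a point): Bystander: a second such jar; point 50 mm up its axis.
- tub_mid (a point): Bystander: an open grey scoop tub, 100 mm in diameter, 100 mm tall; point 50 mm up its axis.
Not all that is in view belongs to the job. Leave any blue or pink look-alike of the post alone.

How it is judged:
By the outcome, as a careful person would: the job done as asked, in the order asked, and still so for the second after the job is handed in, with the robot touching nothing.
It also fails if it takes over 72 s, if anything falls off the work surface, if the arm or the gripper's body presses on something with over 40 N, if the wrist force passes 120 N, or if a joint passes its speed limit or range.

## Working session

There is one attempt and no reset: what is moved stays moved. The work goes in short steps, Python scripts to look and compute and a tool call to move; the robot and the scene stay as the last step left them, time stands still between calls to the robot, and variables do not carry over. Pictures are saved under pics/ and viewed, at most 10 in all, crops included, and the job is handed in when it is done.

Besides the shell and the picture viewer there is one more tool, called after "Call:" as name(argument=value, ...) on one line, values as JSON. drive_tool: Moves the arm, as the interface text tells. Its arguments: {"type":"object","properties":{"twist":{"type":"array","items":{"type":"array","items":{"type":"number"}}},"slide":{"type":"array","items":{"type":"array","items":{"type":"number"}}},"claw":{"type":"array","items":{"type":"number"}}},"required":["twist","slide","claw"]}

```bash
mkdir -p pics
cat > h.py <<'E'
import numpy as np, cv2
from station import r
np.set_printoptions(precision=4,suppress=True)
def ray(cam,px):
    i=r.camera_info(cam); K=np.array(i["intrinsics"]); R=np.array(i["rotation"])
    d=np.linalg.inv(K)@np.array([px[0],px[1],1.]); d=R@np.array([d[0],-d[1],-d[2]])
    return np.array(i["xyz"]),d/np.linalg.norm(d)
def onz(cam,px,z):
    o,d=ray(cam,px); return o+d*(z-o[2])/d[2]
def two(p1,p2):
    o,d=ray("top",p1);o2,d2=ray("side",p2)
    s=np.linalg.lstsq(np.c_[d,-d2],o2-o,rcond=None)[0]
    a,b=o+s[0]*d,o2+s[1]*d2
    return (a+b)/2,np.linalg.norm(a-b)
def proj(cam,p):
    i=r.camera_info(cam);v=np.array(i["rotation"]).T@(np.array(p)-np.array(i["xyz"]))
    u=np.array(i["intrinsics"])@np.array([v[0],-v[1],-v[2]]);return u[:2]/u[2]
E
python3 - <<'E'
from h import *
for c in("top","side"):
    cv2.imwrite(f"pics/{c}0.png",r.read_camera(c)); print(c,r.camera_info(c))
s=r.get_state(); print(s)
E
```

```text
top {'intrinsics': array([[393.9189,   0.    , 276.7669],
       [  0.    , 393.9189, 203.1096],
       [  0.    ,   0.    ,   1.    ]]), 'xyz': array([ 0.403 , -0.0034,  1.0573]), 'rotation': array([[-0.0108,  0.9897, -0.1426],
       [-0.9999, -0.0104,  0.004 ],
       [ 0.0025,  0.1427,  0.9898]])}
side {'intrinsics': array([[461.6485,   0.    , 282.6583],
       [  0.    , 461.6485, 211.652 ],
       [  0.    ,   0.    ,   1.    ]]), 'xyz': array([ 0.4665, -0.9504,  0.7662]), 'rotation': array([[ 0.9991,  0.0171, -0.0393],
       [-0.042 ,  0.5745, -0.8174],
       [ 0.0086,  0.8183,  0.5747]])}
{'time_s': 0.1, 'q': array([ 1.2284,  0.3328, -0.0647,  1.4608,  0.0216,  1.3499, -0.0885]), 'dq': array([-0.0007, -0.0009, -0.0003, -0.0018, -0.0012, -0.0001, -0.    ]), 'joint_torque': array([ -0.0003, -62.6748,   0.0478, -39.2431,   0.0162,   0.0069,
         0.0001]), 'ee_pos': array([ 0.1964, -0.593 ,  0.2306]), 'orientation': array([[ 0.9493,  0.3144, -0.0004],
       [ 0.3144, -0.9493,  0.0012],
       [-0.    , -0.0012, -1.    ]]), 'wrist_force': array([0.3407, 0.1435, 0.4371]), 'torque': array([ 0.0122, -0.0477,  0.0377]), 'grip_force': 0.0, 'gripper_width': 0.08547582388878712}
```

View pics/top0.png

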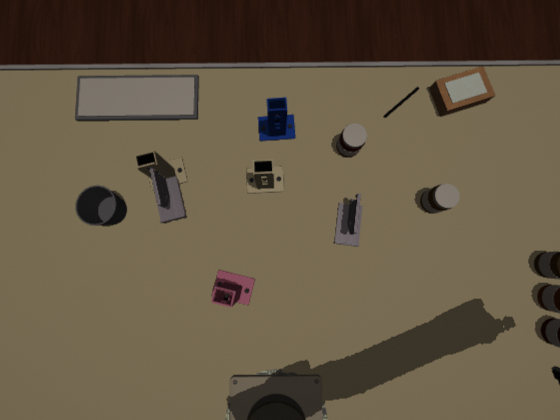

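View pics/side0.png

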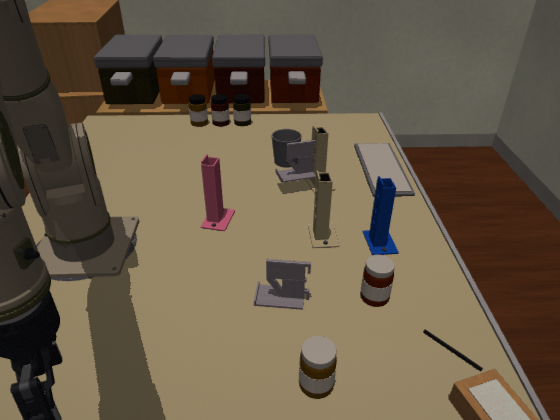

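Top view candidates: the loose bracket is at (350,220), and the bracket at (168,190) is already hanging on the neighbouring post (148,162). The empty cream post is at (264,175). The look-alikes are blue (277,118) and pink (232,290). The jars are at (352,137) and (443,198), and the tub is at (98,205). I choose the bracket at (350,220) and the cream post at (264,175), and will check both in a crop.

Run:
```python
from h import *
t=np.mean([r.read_camera("top").astype(float) for _ in range(3)],0).astype(np.uint8); s=r.read_camera("side")
cv2.imwrite("pics/t.png",t);cv2.imwrite("pics/s.png",s)
g=lambda a:np.clip(255*(a/255.)**.55,0,255).astype(np.uint8)
# top: cols 240-375 rows 150-250 ; side: bracket+post
a=cv2.resize(g(t[150:250,240:374]),None,fx=5.97,fy=6,interpolation=cv2.INTER_CUBIC)
cv2.imwrite("pics/c1.png",a)
b=cv2.resize(g(s[165:315,230:400]),None,fx=4,fy=4,interpolation=cv2.INTER_CUBIC)
cv2.imwrite("pics/c2.png",b)
```

```text
(no output)
```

View pics/c1.png

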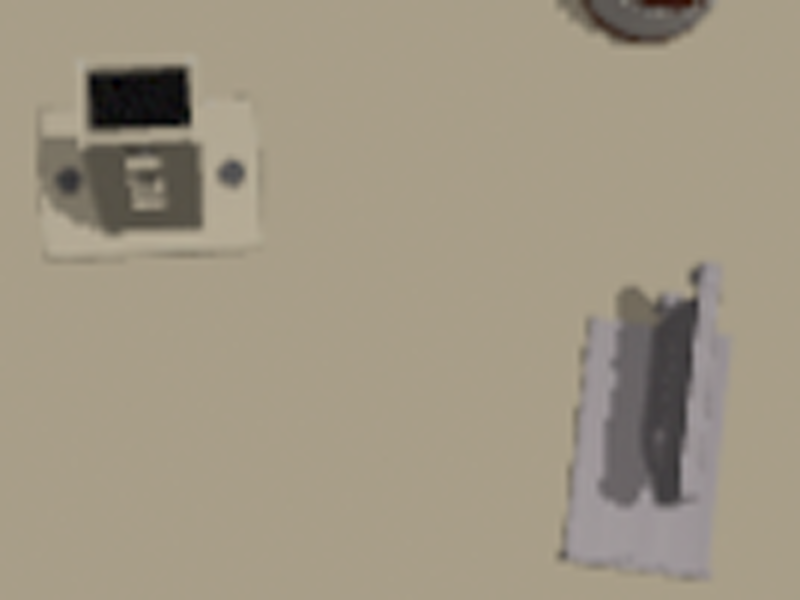

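View pics/c2.png

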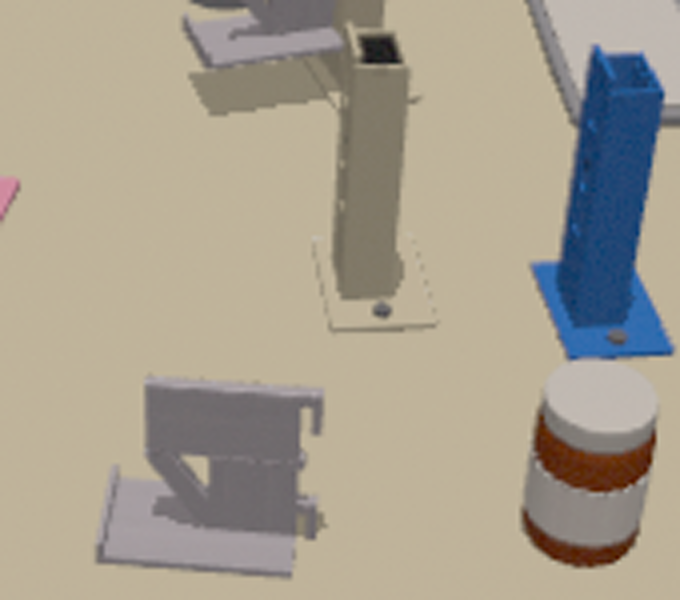

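The crops confirm the choice. The loose steel bracket has its two claws pointing +x (top view, tip near (357,194)). The empty cream post has its slotted face towards the robot, with its rim front edge near full pixel (265,174).

```bash
cat >> h.py <<'E'
def edge(img,p,q,cam,z,w=2.5):
    """sub-pixel straight edge near p-q -> two world points on plane z, residual px"""
    g=cv2.cvtColor(img,cv2.COLOR_BGR2GRAY).astype(np.float32); p,q=np.array(p,float),np.array(q,float)
    n=np.array([-(q-p)[1],(q-p)[0]])/np.linalg.norm(q-p); t=np.arange(-w-.5,w+.51,.25); P=[]
    for s in np.linspace(.05,.95,25):
        c=p+s*(q-p)+np.outer(t,n); v=cv2.remap(g,c[:,0].astype(np.float32)[None],c[:,1].astype(np.float32)[None],cv2.INTER_LINEAR)[0]
        d=np.abs(np.convolve(v,[1,1,0,-1,-1],"valid")); k=d.argmax(); wt=np.where(abs(np.arange(len(d))-k)<4,d,0)
        P.append(p+s*(q-p)+n*(wt@t[2:-2]/wt.sum()))
    P=np.array(P,np.float32); vx,vy,x,y=cv2.fitLine(P,cv2.DIST_HUBER,0,.01,.01).ravel()
    D=np.array([vx,vy]);O=np.array([x,y]);res=np.std((P-O)@[-vy,vx])
    a,b=O+D*((p-O)@D),O+D*((q-O)@D)
    return onz(cam,a,z),onz(cam,b,z),res
E
python3 - <<'E'
from h import *
t=cv2.imread("pics/t.png"); s=cv2.imread("pics/s.png")
T=lambda x,y:((x+.5)/5.97-.5+240,(y+.5)/6-.5+150)
S=lambda x,y:((x+.5)/4-.5+230,(y+.5)/4-.5+165)
L={"plate front":((60,257),(250,244),.003),"plate left":((39,120),(44,245),.003),"plate right":((250,110),(261,230),.003),
"hole L":((89,75),(90,125),.19),"hole R":((188,70),(190,122),.19),"hole bot":((95,130),(185,127),.19),"hole top":((95,70),(182,66),.19),"rim front":((95,145),(195,141),.19),
"ledge L":((566,540),(594,330),.005),"ledge R":((710,560),(728,345),.005),"ledge front":((575,562),(700,577),.005),
"web L":((694,330),(684,490),.11),"claw tip":((697,264),(718,264),.11),"web side R top":((720,275),(719,325),.11)}
for k,(a,b,z) in L.items():
    A,B,res=edge(t,T(*a),T(*b),"top",z); d=B-A
    print(k,A[:2],B[:2],"ang",round(np.degrees(np.arctan2(d[1],d[0])),1),"res",round(res,2))
L={"webtop near":((150,380),(320,393),.11),"webrear":((300,400),(298,440),.09),"front":((148,382),(148,445),.09)}
for k,(a,b,z) in L.items():
    A,B,res=edge(s,S(*a),S(*b),"side",z); d=B-A
    print(k,A[:2],B[:2],"ang",round(np.degrees(np.arctan2(d[1],d[0])),1),"res",round(res,2))
for n,p,z in(("top left back corner",(146,378),.11),("top claw end",(323,388),.11),("post near front top corner",(349,62),.19),("post near rear top",(408,66),.19),("post near front bottom",(336,296),.003),("near plate fr corner",(333,330),.002)):
    print(n,onz("side",S(*p),z)[:2])
for n,p,z in(("web front end",(672,502),.11),):print(n,onz("top",T(*p),z)[:2])
E
```

```text
plate front [0.5931 0.0655] [ 0.5902 -0.0208] ang -91.9 res 1.72
plate left [0.6482 0.078 ] [0.5908 0.0714] ang -173.5 res 0.87
plate right [ 0.6522 -0.0236] [ 0.5965 -0.0233] ang 179.7 res 0.8
hole L [0.6221 0.0442] [0.6029 0.0441] ang -179.6 res 0.01
hole R [0.6237 0.0044] [0.6036 0.0039] ang -178.4 res 0.03
hole bot [0.5982 0.0398] [0.6025 0.0063] ang -82.8 res 1.03
hole top [0.6251 0.0401] [0.6256 0.0072] ang -89.2 res 0.13
rim front [0.5985 0.0405] [0.6016 0.003 ] ang -85.2 res 0.97
ledge L [ 0.4551 -0.1581] [ 0.5494 -0.1707] ang -7.6 res 0.27
ledge R [ 0.4455 -0.2228] [ 0.5413 -0.237 ] ang -8.4 res 0.45
ledge front [ 0.4427 -0.1634] [ 0.4352 -0.2188] ang -97.8 res 0.22
web L [ 0.5338 -0.1998] [ 0.4694 -0.1906] ang 171.9 res 0.22
claw tip [ 0.561  -0.2016] [ 0.562 -0.21 ] ang -83.0 res 0.07
web side R top [ 0.5565 -0.2053] [ 0.536  -0.2041] ang 176.7 res 1.26
webtop near [ 0.4701 -0.2001] [ 0.5606 -0.2122] ang -7.7 res 0.24
webrear [ 0.5534 -0.1919] [ 0.5493 -0.2237] ang -97.3 res 0.24
front [ 0.4671 -0.1741] [ 0.4667 -0.2249] ang -90.4 res 0.01
top left back corner [ 0.4683 -0.1939]
top claw end [ 0.563 -0.205]
post near front top corner [ 0.5939 -0.0011]
post near rear top [ 0.6289 -0.0067]
post near front bottom [0.5958 0.0082]
near plate fr corner [ 0.5906 -0.0259]
web front end [ 0.4644 -0.1877]
```

Run:
```python
from h import *
t=cv2.imread("pics/t.png"); s=cv2.imread("pics/s.png")
T=lambda x,y:((x+.5)/5.97-.5+240,(y+.5)/6-.5+150)
S=lambda x,y:((x+.5)/4-.5+230,(y+.5)/4-.5+165)
for im,cam,F,L in((t,"top",T,{"plate front":((55,259),(255,246),.003),"plate left":((39,112),(44,250),.003),"plate right":((249,105),(261,238),.003),"plate rear R":((205,100),(243,98),.003),"rim front":((92,140),(196,138),.19),"face bot":((115,231),(198,228),.003),"hole bot":((95,130),(185,127),.19)}),
 (s,"side",S,{"plate near":((336,330),(432,325),.003),"plate front":((316,245),(331,322),.003),"plate rear":((408,245),(435,318),.003),"face near edge":((345,290),(350,75),.1)})):
  for k,(a,b,z) in L.items():
    A,B,res=edge(im,F(*a),F(*b),cam,z,1.2); d=B-A
    print(cam,k,A[:2],B[:2],"ang",round(np.degrees(np.arctan2(d[1],d[0])),1),"res",round(res,2))
for im,cam,(x0,x1,y0,y1) in((t,"top",(252,276,158,174)),(s,"side",(316,334,170,184))):
    g=cv2.cvtColor(im,cv2.COLOR_BGR2GRAY)[y0:y1,x0:x1]; g=cv2.resize(g,None,fx=8,fy=8,interpolation=cv2.INTER_CUBIC)
    m=((g<45)*255).astype(np.uint8); c=max(cv2.findContours(m,0,2)[0],key=cv2.contourArea)
    q=cv2.approxPolyDP(c,8,True)[:,0]; w=[onz(cam,((u+.5)/8-.5+x0,(v+.5)/8-.5+y0),.19)[:2] for u,v in q]; print(cam,np.array(w))
```

```text
top plate front [0.5859 0.068 ] [ 0.5891 -0.023 ] ang -88.0 res 0.51
top plate left [0.6521 0.0777] [0.5884 0.0723] ang -175.1 res 0.51
top plate right [ 0.6546 -0.0236] [ 0.5928 -0.024 ] ang -179.6 res 0.24
top plate rear R [ 0.6571 -0.001 ] [ 0.6563 -0.0183] ang -92.9 res 0.06
top rim front [0.5956 0.0413] [0.5962 0.0021] ang -89.0 res 0.51
top face bot [0.5971 0.0406] [0.5977 0.0028] ang -89.0 res 0.2
top hole bot [0.6    0.0401] [0.6023 0.0063] ang -86.1 res 0.14
side plate near [ 0.5922 -0.0312] [ 0.6556 -0.0223] ang 8.0 res 0.72
side plate front [0.5865 0.0647] [ 0.5891 -0.0191] ang -88.2 res 0.29
side plate rear [0.6538 0.0642] [ 0.6573 -0.0174] ang -87.6 res 0.32
side face near edge [ 0.5842 -0.1082] [0.61 0.13] ang 83.8 res 0.6
top [[0.6241 0.0055]
 [0.623  0.0422]
 [0.6019 0.042 ]
 [0.6024 0.0051]]
side [[ 0.6033  0.0286]
 [ 0.601  -0.001 ]
 [ 0.6251 -0.0023]
 [ 0.6232  0.0293]]
```

```bash
cat >> h.py <<'E'
def st():
    s=r.get_state();R=np.array(s["orientation"]);print("t",round(s["time_s"],2),"p",s["ee_pos"],"yaw",round(np.degrees(np.arctan2(R[1,0],R[0,0])),2),"F",s["wrist_force"],"w",round(s["gripper_width"],4),"g",round(s["grip_force"],1));return s
def go(target,yaw):
    from scipy.spatial.transform import Rotation as Q
    s=st();R=np.array(s["orientation"]);y=np.radians(yaw);c,n=np.cos(y),np.sin(y)
    G=np.array([[c,n,0],[n,-c,0],[0,0,-1.]])
    print("slide",R.T@(np.array(target)-s["ee_pos"])/.04,"twist",np.degrees(Q.from_matrix(R.T@G).as_rotvec())/6)
E
python3 - <<'E'
from h import *
go([.5064,-.2005,.16],-7.8)
E
```

```text
t 0.3 p [ 0.1965 -0.5932  0.231 ] yaw 18.33 F [-0.1919  0.5419  0.7973] w 0.0856 g 0.0
slide [10.4422 -6.8817  1.7789] twist [-0.004   0.0011  4.355 ]
```

Call:
drive_tool(twist=[[0, 0, 0.3], [0, 0, 0.6], [0, 0, 1.0], [0, 0, 1.4], [0, 0, 1.8], [0, 0, 2.2], [0, 0, 2.6], [0, 0, 3.0], [0, 0, 3.4], [0, 0, 3.7], [0, 0, 4.0], [0, 0, 4.2], [0, 0, 4.3], [0, 0, 4.35], [0, 0, 4.35], [0, 0, 4.35]], slide=[[0.6, -0.4, 0], [1.4, -0.9, 0], [2.2, -1.45, 0], [3.0, -2.0, 0], [3.8, -2.5, 0], [4.6, -3.0, 0], [5.4, -3.55, 0], [6.2, -4.1, 0], [7.0, -4.6, 0.2], [7.8, -5.1, 0.5], [8.6, -5.65, 0.8], [9.4, -6.2, 1.1], [10.0, -6.6, 1.4], [10.44, -6.88, 1.78], [10.44, -6.88, 1.78], [10.44, -6.88, 1.78]], claw=[0, 0, 0, 0, 0, 0, 0, 0, 0, 0, 0, 0, 0, 0, 0, 0])

```text
time_s: 1.63
ee_pos: [0.5064, -0.1996, 0.1593]
orientation: [[0.991, -0.133, -0.002], [-0.133, -0.991, 0.001], [-0.002, -0.001, -1.0]]
wrist_force: [-0.8, 0.0, 0.3]
gripper_width: 0.0426
grip_force: 0.0
```

Run:
```python
from h import *
go([.5064,-.2005,.076],-7.8)
t=r.read_camera("top"); s=r.read_camera("side")
g=lambda a:np.clip(255*(a/255.)**.55,0,255).astype(np.uint8)
a=cv2.resize(g(t[165:265,310:400]),None,fx=4.4,fy=6,interpolation=cv2.INTER_CUBIC)
b=cv2.resize(g(s[220:320,240:330]),None,fx=4.4,fy=6,interpolation=cv2.INTER_CUBIC)
cv2.imwrite("pics/m1.png",np.hstack([a,b]))
```

```text
t 1.63 p [ 0.5064 -0.1996  0.1593] yaw -7.63 F [-0.756   0.0392  0.2586] w 0.0426 g 0.0
slide [0.0064 0.024  2.0826] twist [-0.0065  0.0156  0.0286]
```

View pics/m1.png

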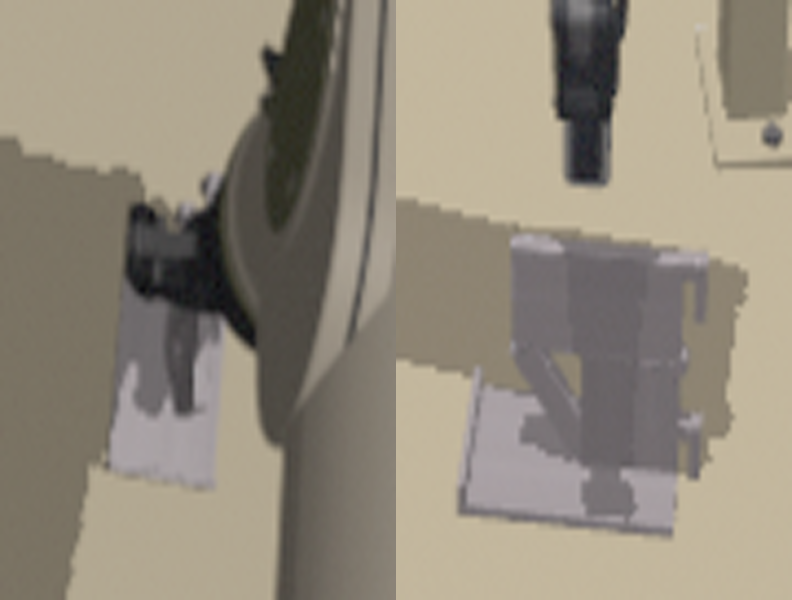

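The fingers (side crop, tips at (588,182)) stand over the middle of the web, as planned. I'll descend and grip.

Call:
drive_tool(twist=[[0, 0, 0.03], [0, 0, 0.03], [0, 0, 0.03], [0, 0, 0.03], [0, 0, 0.03], [0, 0, 0.03], [0, 0, 0.03], [0, 0, 0.03], [0, 0, 0.03], [0, 0, 0.03], [0, 0, 0.03], [0, 0, 0.03], [0, 0, 0.03], [0, 0, 0.03]], slide=[[0, 0.02, 0.5], [0, 0.02, 1.1], [0, 0.02, 1.6], [0, 0.02, 1.9], [0, 0.02, 2.08], [0, 0.02, 2.08], [0, 0.02, 2.08], [0, 0.02, 2.08], [0, 0.02, 2.08], [0, 0.02, 2.08], [0, 0.02, 2.08], [0, 0.02, 2.08], [0, 0.02, 2.08], [0, 0.02, 2.08]], claw=[0, 0, 0, 0, 0, 0, 1, 1, 1, 1, 1, 1, 1, 1])

```text
time_s: 2.9
ee_pos: [0.507, -0.2016, 0.0779]
orientation: [[0.99, -0.138, 0.001], [-0.138, -0.99, -0.001], [0.001, 0.0, -1.0]]
wrist_force: [0.4, 1.1, 6.4]
gripper_width: 0.0073
grip_force: 61.6
```

Run:
```python
from h import *
go([.5064,-.2005,.155],-7.8)
```

```text
t 2.9 p [ 0.507  -0.2016  0.0779] yaw -7.94 F [0.3738 1.126  6.446 ] w 0.0073 g 61.6
slide [-0.0152 -0.024  -1.9287] twist [ 0.0034 -0.0143 -0.0237]
```

Run:
```python
from h import *
go([.533,.0216,.1535],2.0)
```

```text
t 2.9 p [ 0.507  -0.2016  0.0779] yaw -7.94 F [0.3738 1.126  6.446 ] w 0.0073 g 61.6
slide [-0.1239 -5.6152 -1.8933] twist [ 0.0046 -0.014  -1.6571]
```

Call:
drive_tool(twist=[[0, 0, 0], [0, 0, 0], [0, 0, 0], [0, 0, 0], [0, 0, -0.2], [0, 0, -0.4], [0, 0, -0.6], [0, 0, -0.8], [0, 0, -1.0], [0, 0, -1.2], [0, 0, -1.4], [0, 0, -1.6], [0, 0, -1.66], [0, 0, -1.66], [0, 0, -1.66], [0, 0, -1.66]], slide=[[0, 0, -0.4], [0, 0, -1.0], [0, 0, -1.6], [0, -0.3, -1.94], [-0.1, -0.8, -1.94], [-0.2, -1.5, -1.94], [-0.2, -2.2, -1.94], [-0.2, -2.9, -1.94], [-0.2, -3.6, -1.94], [-0.2, -4.3, -1.94], [-0.15, -4.9, -1.94], [-0.12, -5.3, -1.94], [-0.12, -5.5, -1.94], [-0.12, -5.62, -1.94], [-0.12, -5.62, -1.94], [-0.12, -5.62, -1.94]], claw=[1, 1, 1, 1, 1, 1, 1, 1, 1, 1, 1, 1, 1, 1, 1, 1])

```text
time_s: 4.23
ee_pos: [0.5325, 0.0205, 0.1542]
orientation: [[0.999, 0.033, -0.001], [0.033, -0.999, -0.001], [-0.001, 0.001, -1.0]]
wrist_force: [0.4, 0.0, -2.1]
gripper_width: 0.0071
grip_force: 60.1
```

Run:
```python
from h import *
go([.533,.0216,.1535],2.0)
t=r.read_camera("top"); s=r.read_camera("side")
cv2.imwrite("pics/t2.png",t);cv2.imwrite("pics/s2.png",s)
g=lambda a:np.clip(255*(a/255.)**.55,0,255).astype(np.uint8)
a=cv2.resize(g(t[150:250,220:320]),None,fx=4,fy=6,interpolation=cv2.INTER_CUBIC)
a=cv2.resize(g(t[150:250,220:310]),(400,444),interpolation=cv2.INTER_CUBIC)
b=cv2.resize(g(s[155:266,260:360]),(400,444),interpolation=cv2.INTER_CUBIC)
cv2.imwrite("pics/m2.png",np.hstack([a,b]))
```

```text
t 4.23 p [0.5325 0.0205 0.1542] yaw 1.92 F [ 0.4357  0.019  -2.0914] w 0.0071 g 60.1
slide [ 0.0139 -0.0281  0.0168] twist [ 0.006   0.0052 -0.0142]
```

View pics/m2.png

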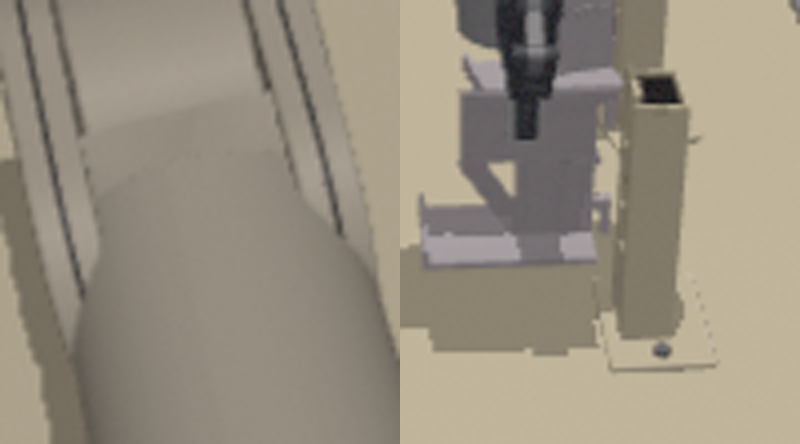

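Side view: the bracket is held level and upright, with its claws a few mm in front of the post face (claw tips about (605,200), post edge about (620,150)). The arm hides the top view. Next I'll make gentle contact above the slots.

Call:
drive_tool(twist=[[0, 0, 0], [0, 0, 0], [0, 0, 0], [0, 0, 0], [0, 0, 0], [0, 0, 0]], slide=[[0.05, -0.02, 0.0], [0.1, -0.02, 0.0], [0.15, -0.02, 0.0], [0.18, -0.02, 0.0], [0.22, -0.02, 0.0], [0.22, -0.02, 0.0]], claw=[1, 1, 1, 1, 1, 1])

```text
time_s: 4.83
ee_pos: [0.5407, 0.0227, 0.1543]
orientation: [[0.999, 0.035, -0.002], [0.035, -0.999, -0.0], [-0.002, 0.0, -1.0]]
wrist_force: [-5.1, -0.9, -1.4]
gripper_width: 0.0072
grip_force: 60.5
```

Call:
drive_tool(twist=[[0, 0, 0], [0, 0, 0], [0, 0, 0], [0, 0, 0], [0, 0, 0], [0, 0, 0]], slide=[[0, 0.01, 0.02], [0, 0.01, 0.04], [0, 0.01, 0.06], [0, 0.01, 0.08], [0, 0.01, 0.1], [0, 0.01, 0.1]], claw=[1, 1, 1, 1, 1, 1])

```text
time_s: 5.33
ee_pos: [0.5407, 0.0224, 0.1503]
orientation: [[0.999, 0.035, -0.002], [0.035, -0.999, -0.0], [-0.002, 0.0, -1.0]]
wrist_force: [-4.6, 0.7, -1.1]
gripper_width: 0.0072
grip_force: 60.6
```

Call:
drive_tool(twist=[[0, 0, 0], [0, 0, 0], [0, 0, 0], [0, 0, 0], [0, 0, 0], [0, 0, 0]], slide=[[0, 0, 0.02], [0, 0, 0.04], [0, 0, 0.06], [0, 0, 0.08], [0, 0, 0.1], [0, 0, 0.1]], claw=[1, 1, 1, 1, 1, 1])

```text
time_s: 5.83
ee_pos: [0.5408, 0.0224, 0.1463]
orientation: [[0.999, 0.035, -0.002], [0.035, -0.999, -0.0], [-0.002, 0.0, -1.0]]
wrist_force: [-5.4, 0.3, -0.1]
gripper_width: 0.0072
grip_force: 60.6
```

Call:
drive_tool(twist=[[0, 0, 0], [0, 0, 0], [0, 0, 0], [0, 0, 0], [0, 0, 0], [0, 0, 0]], slide=[[0, 0, 0.02], [0, 0, 0.04], [0, 0, 0.06], [0, 0, 0.08], [0, 0, 0.1], [0, 0, 0.1]], claw=[1, 1, 1, 1, 1, 1])

```text
time_s: 6.33
ee_pos: [0.5415, 0.0224, 0.1423]
orientation: [[0.999, 0.035, -0.0], [0.035, -0.999, -0.0], [-0.0, 0.0, -1.0]]
wrist_force: [-0.9, -0.7, -4.3]
gripper_width: 0.0073
grip_force: 59.9
```

Fx dropped to about zero, so the claws are at the slot mouths (TCP z about 0.142). I'll ease in a little.

Call:
drive_tool(twist=[[0, 0, 0], [0, 0, 0], [0, 0, 0], [0, 0, 0], [0, 0, 0]], slide=[[0.02, 0, 0], [0.04, 0, 0], [0.06, 0, 0], [0.08, 0, 0], [0.08, 0, 0]], claw=[1, 1, 1, 1, 1])

```text
time_s: 6.75
ee_pos: [0.5447, 0.0225, 0.1423]
orientation: [[0.999, 0.035, -0.0], [0.035, -0.999, -0.0], [-0.0, 0.0, -1.0]]
wrist_force: [-0.0, -0.1, -6.3]
gripper_width: 0.0073
grip_force: 59.7
```

Call:
drive_tool(twist=[[0, 0, 0], [0, 0, 0], [0, 0, 0], [0, 0, 0], [0, 0, 0], [0, 0, 0], [0, 0, 0]], slide=[[0, 0, 0.015], [0, 0, 0.025], [0.03, 0, 0.025], [0.06, 0, 0.025], [0.09, 0, 0.025], [0.12, 0, 0.025], [0.12, 0, 0.025]], claw=[1, 1, 1, 1, 1, 1, 1])

```text
time_s: 7.33
ee_pos: [0.5498, 0.0227, 0.1416]
orientation: [[0.999, 0.035, 0.0], [0.035, -0.999, 0.0], [0.0, -0.0, -1.0]]
wrist_force: [0.2, 0.2, -2.9]
gripper_width: 0.0067
grip_force: 60.0
```

Call:
drive_tool(twist=[[0, 0, 0], [0, 0, 0], [0, 0, 0], [0, 0, 0], [0, 0, 0]], slide=[[0.03, 0, 0], [0.06, 0, 0], [0.08, 0, 0], [0.1, 0, 0], [0.1, 0, 0]], claw=[1, 1, 1, 1, 1])

```text
time_s: 7.75
ee_pos: [0.5523, 0.0228, 0.1413]
orientation: [[0.999, 0.035, -0.003], [0.035, -0.999, -0.001], [-0.003, 0.0, -1.0]]
wrist_force: [-7.4, -0.6, 1.9]
gripper_width: 0.0072
grip_force: 60.9
```

Call:
drive_tool(twist=[[0, 0, 0], [0, 0, 0], [0, 0, 0], [0, 0, 0], [0, 0, 0], [0, 0, 0]], slide=[[-0.02, 0, 0.02], [-0.02, 0, 0.04], [-0.02, 0, 0.06], [-0.02, 0, 0.08], [-0.02, 0, 0.1], [-0.02, 0, 0.1]], claw=[1, 1, 1, 1, 1, 1])

```text
time_s: 8.25
ee_pos: [0.5521, 0.0229, 0.1381]
orientation: [[0.999, 0.035, -0.001], [0.035, -0.999, -0.001], [-0.001, 0.0, -1.0]]
wrist_force: [-9.8, -1.4, 8.5]
gripper_width: 0.0073
grip_force: 61.8
```

Contact with the catch begins about 3 mm down, with the hooks engaged. I'll ease the preload, release, and look before pressing at the press point.

Call:
drive_tool(twist=[[0, 0, 0], [0, 0, 0], [0, 0, 0], [0, 0, 0], [0, 0, 0], [0, 0, 0], [0, 0, 0], [0, 0, 0]], slide=[[-0.02, 0, -0.02], [-0.03, 0, -0.04], [-0.03, 0, -0.04], [-0.03, 0, -0.04], [-0.03, 0, -0.04], [-0.03, 0, -0.04], [-0.03, 0, -0.04], [-0.03, 0, -0.04]], claw=[1, 1, 1, 0.8, 0.6, 0.4, 0.4, 0.4])

```text
time_s: 8.92
ee_pos: [0.5516, 0.0227, 0.1392]
orientation: [[0.999, 0.035, 0.0], [0.035, -0.999, -0.0], [0.0, 0.0, -1.0]]
wrist_force: [-0.4, 0.8, -0.2]
gripper_width: 0.0258
grip_force: 0.0
```

Run:
```python
from h import *
# press: TCP above the press point (18 mm before face), then on it
p=np.array([.597,.0235]);a=np.array([.9994,.035])
go([*(p-.018*a),.19],2.0)
s=r.read_camera("side"); cv2.imwrite("pics/s3.png",s)
g=lambda a:np.clip(255*(a/255.)**.55,0,255).astype(np.uint8)
cv2.imwrite("pics/m3.png",cv2.resize(g(s[155:265,250:370]),None,fx=5,fy=5,interpolation=cv2.INTER_CUBIC))
```

```text
t 8.92 p [0.5516 0.0227 0.1392] yaw 2.0 F [-0.3626  0.7656 -0.1623] w 0.0258 g 0.0
slide [ 0.6846  0.0208 -1.2687] twist [ 0.0008 -0.0042  0.0001]
```

View pics/m3.png

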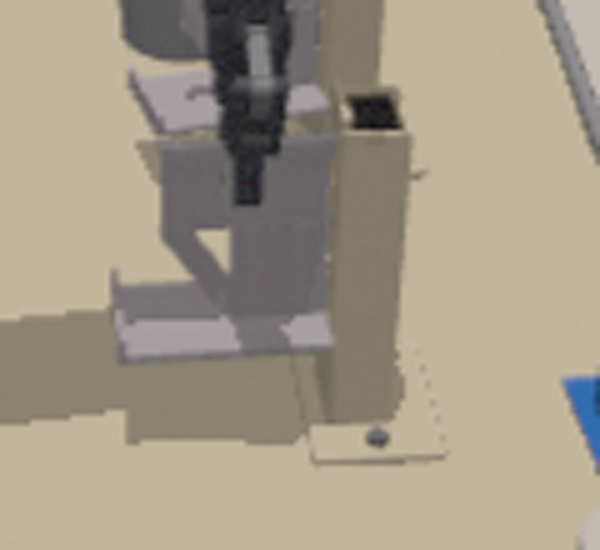

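The bracket holds on the post, flush (rear edge at (333,250) against the face), with the claws in and the fingers clear. Next I'll lift, shut the fingers and move over the press point.

Call:
drive_tool(twist=[[0, 0, 0], [0, 0, 0], [0, 0, 0], [0, 0, 0], [0, 0, 0], [0, 0, 0], [0, 0, 0], [0, 0, 0], [0, 0, 0], [0, 0, 0], [0, 0, 0]], slide=[[0, 0, -0.3], [0, 0, -0.7], [0, 0, -1.1], [0, 0, -1.3], [0.2, 0, -1.3], [0.45, 0, -1.3], [0.65, 0, -1.3], [0.68, 0, -1.3], [0.68, 0, -1.3], [0.68, 0, -1.3], [0.68, 0, -1.3]], claw=[0.4, 0.4, 0.4, 0.4, 1, 1, 1, 1, 1, 1, 1])

```text
time_s: 9.88
ee_pos: [0.5783, 0.0238, 0.1908]
orientation: [[0.999, 0.035, -0.001], [0.035, -0.999, -0.0], [-0.001, 0.0, -1.0]]
wrist_force: [0.0, 0.0, 0.4]
gripper_width: 0.0001
grip_force: 0.0
```

Call:
drive_tool(twist=[[0, 0, 0], [0, 0, 0], [0, 0, 0], [0, 0, 0], [0, 0, 0], [0, 0, 0], [0, 0, 0]], slide=[[0, 0, 0.15], [0, 0, 0.3], [0, 0, 0.4], [0, 0, 0.45], [0, 0, 0.5], [0, 0, 0.55], [0, 0, 0.55]], claw=[1, 1, 1, 1, 1, 1, 1])

```text
time_s: 10.47
ee_pos: [0.5788, 0.0238, 0.1692]
orientation: [[0.999, 0.035, 0.0], [0.035, -0.999, -0.0], [0.0, 0.0, -1.0]]
wrist_force: [0.2, 0.2, 0.6]
gripper_width: 0.0002
grip_force: 0.2
```

Call:
drive_tool(twist=[[0, 0, 0], [0, 0, 0], [0, 0, 0], [0, 0, 0], [0, 0, 0], [0, 0, 0]], slide=[[0, 0, 0.02], [0, 0, 0.04], [0, 0, 0.06], [0, 0, 0.08], [0, 0, 0.1], [0, 0, 0.1]], claw=[1, 1, 1, 1, 1, 1])

```text
time_s: 10.97
ee_pos: [0.579, 0.0238, 0.1658]
orientation: [[0.999, 0.035, 0.001], [0.035, -0.999, -0.0], [0.001, 0.0, -1.0]]
wrist_force: [-1.5, -0.3, 4.7]
gripper_width: 0.0001
grip_force: 2.6
```

Call:
drive_tool(twist=[[0, 0, 0], [0, 0, 0], [0, 0, 0], [0, 0, 0], [0, 0, 0], [0, 0, 0]], slide=[[0, 0, 0.02], [0, 0, 0.04], [0, 0, 0.06], [0, 0, 0.08], [0, 0, 0.1], [0, 0, 0.1]], claw=[1, 1, 1, 1, 1, 1])

```text
time_s: 11.47
ee_pos: [0.5783, 0.0236, 0.1605]
orientation: [[0.999, 0.035, -0.001], [0.035, -0.999, -0.0], [-0.001, 0.0, -1.0]]
wrist_force: [0.1, 0.2, -0.5]
gripper_width: 0.0001
grip_force: 0.0
```

It snapped past the catch. I'll follow down to feel the seat.

Call:
drive_tool(twist=[[0, 0, 0], [0, 0, 0], [0, 0, 0], [0, 0, 0], [0, 0, 0], [0, 0, 0], [0, 0, 0], [0, 0, 0]], slide=[[0, 0, 0.03], [0, 0, 0.06], [0, 0, 0.09], [0, 0, 0.12], [0, 0, 0.15], [0, 0, 0.17], [0, 0, 0.19], [0, 0, 0.19]], claw=[1, 1, 1, 1, 1, 1, 1, 1])

```text
time_s: 12.13
ee_pos: [0.5786, 0.0237, 0.1533]
orientation: [[0.999, 0.035, -0.0], [0.035, -0.999, -0.0], [-0.0, 0.0, -1.0]]
wrist_force: [-0.1, -0.1, 0.0]
gripper_width: -0.0
grip_force: 0.0
```

Call:
drive_tool(twist=[[0, 0, 0], [0, 0, 0], [0, 0, 0], [0, 0, 0], [0, 0, 0], [0, 0, 0]], slide=[[0, 0, 0.02], [0, 0, 0.04], [0, 0, 0.06], [0, 0, 0.08], [0, 0, 0.1], [0, 0, 0.1]], claw=[1, 1, 1, 1, 1, 1])

```text
time_s: 12.63
ee_pos: [0.5789, 0.0238, 0.1526]
orientation: [[0.999, 0.035, 0.002], [0.035, -0.999, -0.001], [0.002, 0.001, -1.0]]
wrist_force: [-12.5, -1.2, 25.7]
gripper_width: -0.0
grip_force: 13.0
```

Hard stop at the predicted seat height (top edge about 0.153). I'll back off and check.

Call:
drive_tool(twist=[[0, 0, 0], [0, 0, 0], [0, 0, 0], [0, 0, 0], [0, 0, 0], [0, 0, 0], [0, 0, 0], [0, 0, 0], [0, 0, 0], [0, 0, 0], [0, 0, 0], [0, 0, 0], [0, 0, 0], [0, 0, 0], [0, 0, 0]], slide=[[0, 0, -0.1], [0, 0, -0.3], [0, 0, -0.8], [0, 0, -1.5], [0, 0, -2.2], [-0.3, 0.3, -2.5], [-0.6, 1.0, -2.5], [-0.9, 1.7, -2.5], [-1.2, 2.4, -2.5], [-1.5, 3.2, -2.5], [-1.8, 4.0, -2.5], [-2.0, 4.8, -2.5], [-2.2, 5.6, -2.5], [-2.2, 6.0, -2.5], [-2.2, 6.0, -2.5]], claw=[1, 1, 1, 1, 1, 1, 1, 1, 1, 1, 1, 1, 1, 1, 1])

```text
time_s: 13.88
ee_pos: [0.4978, -0.224, 0.2495]
orientation: [[1.0, 0.029, -0.0], [0.029, -1.0, -0.001], [-0.001, 0.001, -1.0]]
wrist_force: [-0.9, -0.1, -0.4]
gripper_width: -0.0005
grip_force: 0.0
```

Run:
```python
from h import *
st()
t=r.read_camera("top"); s=r.read_camera("side"); cv2.imwrite("pics/s4.png",s); cv2.imwrite("pics/t4.png",t)
g=lambda a:np.clip(255*(a/255.)**.55,0,255).astype(np.uint8)
a=cv2.resize(g(t[140:250,130:300]),(464,300),interpolation=cv2.INTER_CUBIC); a=cv2.copyMakeBorder(a,0,250,0,0,cv2.BORDER_CONSTANT)
b=cv2.resize(g(s[155:265,260:340]),None,fx=4,fy=5,interpolation=cv2.INTER_CUBIC)
cv2.imwrite("pics/m4.png",np.hstack([a,b]))
```

```text
t 13.88 p [ 0.4978 -0.224   0.2495] yaw 1.63 F [-0.8972 -0.0803 -0.4315] w -0.0005 g 0.0
```

View pics/m4.png

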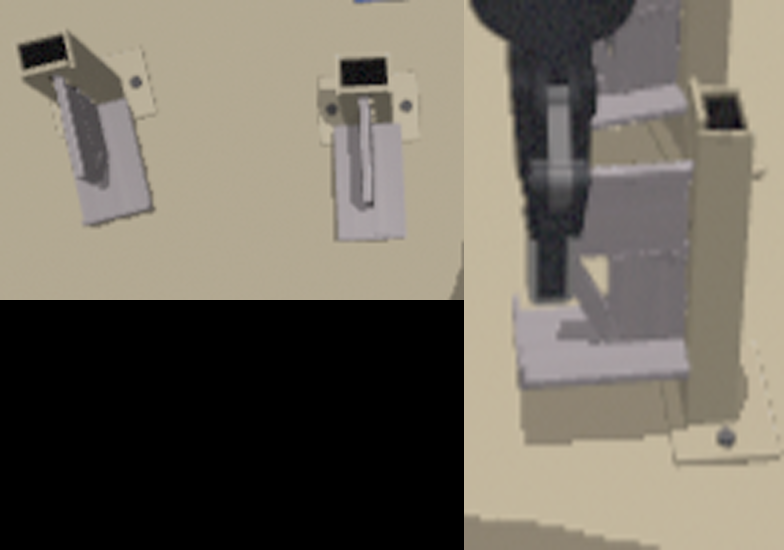

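The bracket hangs flush and square on the empty post (top crop, web at (367,150)). The neighbour is untouched. A numeric check of height and level follows.

Run:
```python
from h import *
s=cv2.imread("pics/s4.png"); a=np.array([.9994,.035]);n=np.array([-.035,.9994]);o=np.array([.597,.0243])
def P(x,y,z): return np.array([*(o+x*a+y*n),z])
S=lambda x,y:((x-464+.5)/4-.5+260,(y+.5)/5-.5+155)
# near plane y=-32 (ledge side), fit z at two ledge-underside and y=-4 web-top points
def onplane(px,y):
    c,d=ray("side",px); k=((np.array([*(o+y*n),0])-c)[:2]@n)/(d[:2]@n); p=c+k*d; return (p[:2]-o)@a,p[2]
for nm,px,y in(("ledge under front",(524,384),-.032),("ledge under rear",(686,376),-.032),("web top L",(600,171),-.004),("web top R",(686,164),-.004)):
    print(nm,np.array(onplane(S(*px),y)))
```

```text
ledge under front [-0.1066  0.0447]
ledge under rear [-0.002   0.0446]
web top L [-0.0574  0.154 ]
web top R [-0.0037  0.156 ]
```

Underside 44.6 mm at both front and rear, so it is level and at the predicted seat height. Handing in.

```bash
python3 -c "
from station import r
print(r.close_job())"
```

```text
the job is handed in; nothing more can be done
None
```

The bracket hangs fully seated on the empty post, level and flush, with the robot clear and the job handed in at about 14 s; the final seating press read 26 N, slightly over the 2 kg you advised.

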